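Find the rattling sample case and present it

ROBOT

A 6-joint arm with a two-finger parallel gripper is mounted at the origin on the work surface. World frame = base frame: x ahead of the robot, y to its left, z up, the work surface at z = 0. Lengths are in m, angles in rad, forces in N, time in s.
With the tool pointing down it reaches from about 0.35 to 0.925 m from the base axis. Payload 6.4 kg.
Tool frame: the origin (TCP) lies at the very end of the fingers, on their centre line; the grasp point (between the pads) lies 19 mm behind it; z points along the fingers, y is the line along which they close (so a half turn about z gives the same grasp; the last joint's range is limited). The gripper opens to 94 mm and grips with 3 to 60 N. Pads are 16 mm wide; open, the fingers measure 119 mm over their backs; the gripper's body (75 mm by 177 mm) begins 78 mm behind the grasp point.
Start: joints at [-1.297, 0.245, 1.558, -0, 1.339, -0.174], TCP at [0.281, -0.586, 0.179] pointing down, gripper open.
Joint ranges: [-3.13, 3.13], [-1.02, 2.26], [0.13, 2.54], [-0.95, 4.09], [0.21, 2.88], [-2.74, 2.74]. Speed limits (rad/s): [2.57, 2.57, 3.14, 3.14, 3.14, 3.14].

INTERFACE

Orientations are given as a rotation vector (axis times angle).
In Python, from rig import sense, vision, job, nets gives the robot as it stands.
- The arm moves only by the tool servo_tool, never from a script. Its argument "increments" is one flat list of numbers, 6 for each row, row after row: the shift along the tool's x, y, z in mm, then the turn, a rotation vector about the tool's x, y, z in rad. A call has 1 to 10 rows; each row is the pose to reach, as a shift and turn from the pose commanded when the call began, along the tool's axes at that moment; what a row does not reach only later rows make up. A row lasts 1/8 s, in which the tool goes at most 62.5 mm and 10.7 degrees, less where a joint would pass 70% of its speed; a pose out of reach is approached as far as the arm can. A call with a gripper value outside its range is refused whole. "jaw" is the opening, from 0 (shut) to 1 (fully open), set as the call begins (left out, the last holds). The fingers move at their own pace and stop on an object; the grip force is fixed at half the most. Time passes only in rows, so rows that repeat a pose let the fingers close. It gives the time, the measured TCP pose, the force, the opening and the grip force at its end, in the units of the state.
- sense(): the state, without advancing time (a new reading comes with each control period).
- vision.get_image(name): name is "scene" or "top" or "wrist"; returns (picture, depth): 480x640x3 uint8, red, green, blue; 480x640 float32, m along the optical axis (not along the pixel's ray), 0 where there is no reading.
- vision.camera_model(name): a dict with "intrinsics" (3x3 intrinsics, pixels), "extrinsics" (4x4, takes a point from camera to world coordinates). Camera axes: x right, y down, z forward; pixel columns grow to the right and rows downward; lengths in m; the calibration is good to about 2 mm. The wrist camera is an equidistant fisheye: a pixel r from the principal point sees the ray r / f radians off the axis. A picture is of the moment at which its call begins: read the wrist's pose just before it. camera_model takes no time and is no camera call; for the wrist camera it gives the pose at the moment of the call.
- job.finish_job(): hands the job in; it is judged then, once.
Trained networks look in the newest picture that a camera, given by its name, has taken for a name from the list of things; names that differ only in an ending like _2 or _b are one class to them, and where a whole thing is asked for, a point or a joint stands for the part that bears it (a point fixed in the world has none). Each returns a list of dicts, best first, with "p" (0 to 1); they miss things now and then, are a little off and sometimes report something else, mostly with a low value. They report only what shows in the picture. A call takes as long as a camera call. They do not tell look-alikes from the thing itself.
- nets.recognise(camera, name): "bbox" ([left, top, width, height] in pixels, round what is visible of it).
- nets.mark_of(camera, name): "point" ([row, column] in pixels: a listed point, or the origin of a listed thing).
The state is a dict: "time_s": time; "q": joint angles; "qd": joint speeds; "tau": joint torques, N m; "ee_pos": TCP position; "eef_rot": TCP orientation; "contact_force": force on the tool from outside, world axes, zero at the start; "moment": the same for the moment, N m; "opening": finger opening in m; "finger_force": force on a finger pad.
Only numpy, scipy, OpenCV 4.12 (cv2) and the standard library are available. Lean on these libraries where they do the work, as an engineer would, in place of code of your own. Each camera call takes 0.05 s, during which the arm holds its last target. There are 200 camera calls.

TASK

One of the three sealed sample cases on the blue mat has a steel ball loose inside. Pick them up one at a time and shake each to and fro a few times until you find the one that rattles, standing each silent case you lifted back upright where it was and leaving the other things alone. Present the rattling case: finish while still holding it in the gripper, still and level, about 15 cm above the middle of the green check plate.

Things in the scene. Friction and masses are not known exactly. Their poses are not given: they have to be found in the camera images.
- case_1: aluminium case with blue lid, 110 (x) by 52 (y) by 60 mm high (z up), about 0.44 kg +-10%; origin: centre of underside. Grip across y, 30 N is fine. All 3 look alike. Just one, unknown, holds a loose steel ball (36 mm, 0.19 kg) free to roll 33 mm either way from the middle along x, 4 mm along y; the others are packed solid. Shaken or tipped end to end, it jolts the tool and shifts 0.06 N m about y each way.
- case_2: aluminium case with blue lid, 110 (x) by 52 (y) by 60 mm high (z up), about 0.44 kg +-10%; origin: centre of underside. Grip across y, 30 N is fine. All 3 look alike. Just one, unknown, holds a loose steel ball (36 mm, 0.19 kg) free to roll 33 mm either way from the middle along x, 4 mm along y; the others are packed solid. Shaken or tipped end to end, it jolts the tool and shifts 0.06 N m about y each way.
- case_3: aluminium case with blue lid, 110 (x) by 52 (y) by 60 mm high (z up), about 0.44 kg +-10%; origin: centre of underside. Grip across y, 30 N is fine. All 3 look alike. Just one, unknown, holds a loose steel ball (36 mm, 0.19 kg) free to roll 33 mm either way from the middle along x, 4 mm along y; the others are packed solid. Shaken or tipped end to end, it jolts the tool and shifts 0.06 N m about y each way.
- mat: flat blue mat fixed on the bench, 150 mm (x) by 460 mm (y), 4 mm thick; the cases stand on it in a row along its y axis, about 150 mm apart, long sides along its x axis. Origin: centre of its underside, on the bench.
- plate: green-edged white check plate fixed on the bench beyond the mat, 90 mm (x) by 130 mm (y), 6 mm thick. Origin: centre of its underside. The rattling case is to be held over its middle with its underside about 150 mm above the bench.
- bottle: bystander: amber glass bottle with red cap, 60 mm across, 130 mm tall, standing; origin centre of its underside. Leave alone.
- beaker: bystander: open steel beaker, 72 mm across, 80 mm tall, standing; origin centre of its underside. Leave alone.
- wrench: bystander: steel wrench lying on the bench. Leave alone.
Mind the look-alikes: they are no part of the job. What is meant by the plate is not purple, and is the larger of those in its own colour.

How it is judged:
By the outcome, as a careful person would: the job done as asked, in the order asked, and still so for the second after the job is handed in, while the arm keeps its last pose, push and grip.
It also fails if it takes over 72 s, if anything falls off the work surface, if the arm or the gripper's body presses on something with over 40 N, if the wrist force passes 120 N, or if a joint passes its speed limit or range.

## Working session

There is one attempt and no reset: what is moved stays moved. The work goes in short steps, Python scripts to look and compute and a tool call to move; the robot and the scene stay as the last step left them, time stands still between calls to the robot, and variables do not carry over. Pictures are saved under pics/ and viewed, at most 10 in all, crops included, and the job is handed in when it is done.

Besides the shell and the picture viewer there is one more tool, called after "Request:" as name(argument=value, ...), one argument or row to a line, values as JSON. servo_tool: Moves the arm, as the interface text tells. Its arguments: {"type":"object","properties":{"increments":{"type":"array","items":{"type":"number"}},"jaw":{"type":"number"}},"required":["increments"]}

```bash
mkdir -p pics
python3 - <<'E'
from rig import sense, vision, nets
import cv2
s=sense(); print({k:(v if not hasattr(v,'__len__') else [round(float(x),3) for x in v]) for k,v in s.items()})
for c in ["top","scene"]:
    im,d=vision.get_image(c); cv2.imwrite(f"pics/{c}0.png",im[:,:,::-1]); m=vision.camera_model(c); print(c,m['intrinsics'],m['extrinsics'])
    for n in ["case_1","plate","mat","bottle","beaker","wrench"]:
        print(n,[(r['bbox'],round(r['p'],2)) for r in nets.recognise(c,n)])
E
```

```text
{'time_s': 0.0, 'q': [-1.297, 0.246, 1.559, -0.0, 1.339, -0.174], 'qd': [0.0, -0.002, 0.001, -0.002, 0.0, -0.002], 'tau': [0.002, -41.583, -31.46, 0.069, 0.033, -0.0], 'ee_pos': [0.281, -0.585, 0.178], 'eef_rot': [-3.061, -0.697, 0.0], 'contact_force': [-0.253, 0.569, -0.036], 'moment': [-0.026, -0.011, -0.001], 'finger_force': 0.0, 'opening': 0.09359564261121175}
top [[499.59687601   0.         326.73729977]
 [  0.         499.59687601 240.07295753]
 [  0.           0.           1.        ]] [[-0.02482935 -0.99714582  0.07130024  0.51881452]
 [-0.99955487  0.02358273 -0.01827316  0.00578052]
 [ 0.01653955 -0.07172221 -0.9972875   1.15377631]
 [ 0.          0.          0.          1.        ]]
case_1 [([247.6, 290.5, 32.1, 55.1], 0.81), ([382.5, 249.2, 34.2, 54.0], 0.77), ([316.3, 258.8, 35.1, 53.1], 0.68)]
plate [([277.1, 143.7, 48.7, 45.0], 0.78), ([376.2, 165.1, 57.3, 42.2], 0.72), ([289.7, 207.9, 60.8, 48.6], 0.68)]
mat [([228.8, 242.1, 208.8, 108.5], 0.87)]
bottle [([290.3, 207.3, 61.6, 49.0], 0.15)]
beaker [([481.0, 203.2, 39.5, 26.3], 0.89)]
wrench [([108.0, 261.0, 42.1, 77.3], 0.69)]
scene [[525.23917989   0.         325.23243429]
 [  0.         525.23917989 242.22411294]
 [  0.           0.           1.        ]] [[ 0.62872496  0.59022102 -0.50630433  1.3498251 ]
 [ 0.77758616 -0.47044386  0.41718381 -0.63538738]
 [ 0.00804289 -0.65598911 -0.7547275   1.17978678]
 [ 0.          0.          0.          1.        ]]
case_1 [([309.4, 179.7, 39.5, 32.2], 0.91), ([280.3, 209.4, 39.9, 39.4], 0.73), ([242.3, 236.0, 39.6, 44.8], 0.72)]
plate [([307.7, 241.0, 50.1, 39.6], 0.64), ([270.9, 295.5, 60.9, 49.2], 0.61)]
mat [([228.7, 195.7, 134.6, 99.1], 0.92), ([282.1, 209.7, 39.1, 41.4], 0.45)]
bottle []
beaker [([202.1, 311.2, 28.6, 40.7], 0.94)]
wrench []
```

Run:
```python
import cv2
im=cv2.imread("pics/top0.png"); cv2.imwrite("pics/topc.png",cv2.resize(im[110:360,220:540],None,fx=2.4,fy=2.4))
```

```text
(no output)
```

View pics/top0.png

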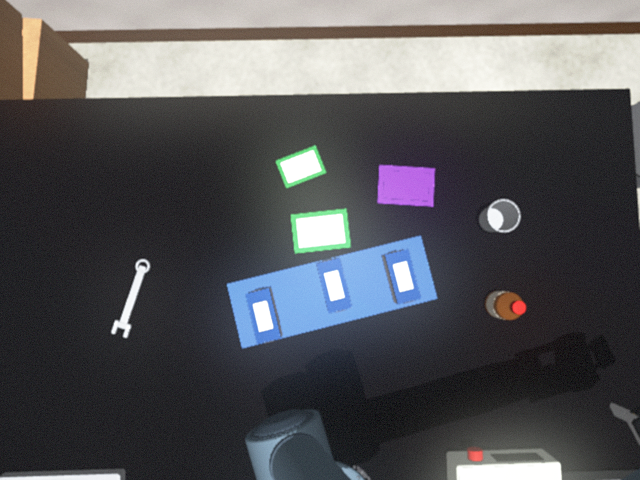

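View pics/scene0.png

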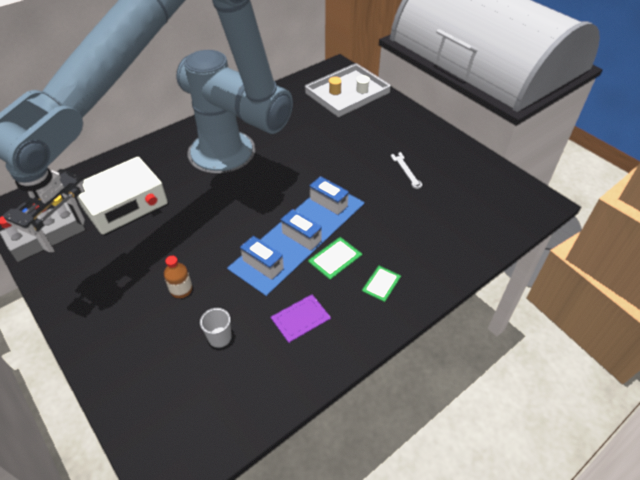

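View pics/topc.png

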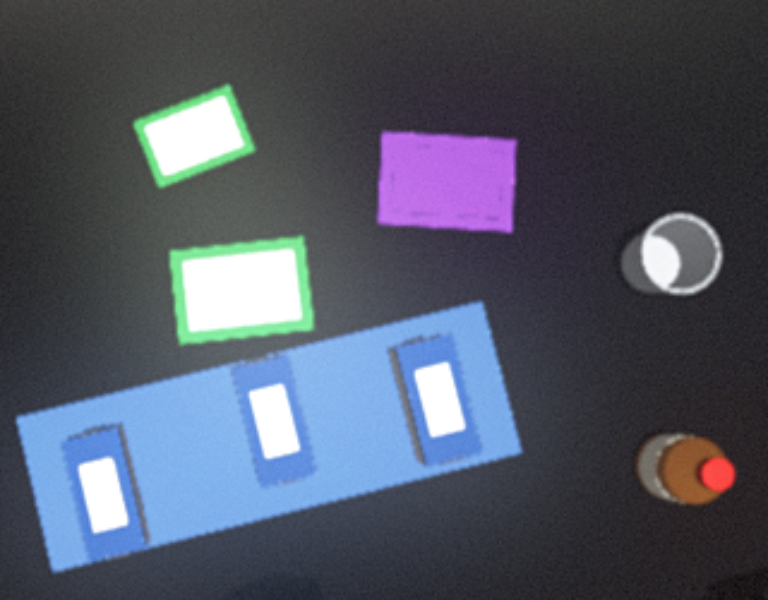

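Plate candidates in the top view are the large green-edged one at (321,231), a smaller green one at (301,166) and a purple one at (406,186). The description picks (321,231), and the crop confirms it is the larger green one. The cases are at about (263,315), (334,285) and (402,276), with no look-alikes. The bottle and beaker lie well off to the right.

```bash
cat > h.py <<'E'
import numpy as np, cv2
from rig import sense, vision, nets
def cloud(c):
    im,d=vision.get_image(c); m=vision.camera_model(c); K=m['intrinsics'];E=np.array(m['extrinsics'])
    v,u=np.mgrid[:480,:640]
    P=np.stack([(u-K[0][2])/K[0][0]*d,(v-K[1][2])/K[1][1]*d,d],-1)
    return im,d,P@E[:3,:3].T+E[:3,3]
def rect(p):
    (c,s,a)=cv2.minAreaRect((p[:,:2]*1000).astype(np.float32))
    if s[0]<s[1]: a-=90   # angle of long side
    return [round(x,1) for x in c],[round(x,1) for x in sorted(s)],round((a+90)%180-90,1),np.round(np.median(p[:,2]),4),len(p)
def cases(c='top'):
    im,d,W=cloud(c)
    hm=((W[...,2]>.054)&(W[...,2]<.085)&(d>0)&(W[...,0]>.3)&(W[...,0]<.65)&(abs(W[...,1])<.3)).astype(np.uint8)
    n,l,st,ce=cv2.connectedComponentsWithStats(hm)
    return im,W,[rect(W[l==i]) for i in range(1,n) if st[i][4]>80]
E
python3 - <<'E'
from h import *
for c in ['top','scene']:
    im,W,r=cases(c)
    for x in r: print(c,x)
    hsv=cv2.cvtColor(im,cv2.COLOR_RGB2HSV)
    for nm,lo,hi in [('green',(45,80,80),(80,255,255)),('blue',(95,80,60),(125,255,255))]:
        m=cv2.inRange(hsv,lo,hi); n,l,st,ce=cv2.connectedComponentsWithStats(m)
        for i in range(1,n):
            if st[i][4]>150:
                p=W[(l==i)]; p=p[(p[:,2]<.02)&(p[:,2]>-.02)]
                if len(p)>60: print(c,nm,ce[i].round(),rect(p))
E
```

```text
top ([513.1, -176.9], [53.6, 114.8], 12.3, np.float64(0.0654), 1279)
top ([497.3, -26.8], [52.8, 115.0], 12.7, np.float64(0.0655), 1270)
top ([435.6, 128.6], [53.7, 114.7], 12.9, np.float64(0.0655), 1310)
top green [301. 166.] ([775.6, 41.7], [73.9, 103.3], -69.7, np.float64(0.0053), 484)
top green [320. 231.] ([624.0, -0.7], [92.7, 133.5], -84.8, np.float64(0.0069), 791)
top blue [331. 291.] ([483.9, -24.6], [156.3, 467.7], -77.4, np.float64(0.005), 9614)
scene ([440.9, 128.8], [59.6, 116.6], 11.7, np.float64(0.0643), 514)
scene ([498.9, -27.4], [59.9, 117.8], 9.7, np.float64(0.0644), 603)
scene ([515.9, -178.4], [56.7, 116.2], 12.7, np.float64(0.0643), 682)
scene green [335. 258.] ([619.5, 3.0], [104.5, 142.2], -85.9, np.float64(0.0051), 501)
scene green [381. 283.] ([771.9, 44.2], [77.3, 110.6], -70.4, np.float64(0.0034), 336)
scene blue [611.  70.] ([410.6, 1853.3], [254.5, 743.8], -52.4, np.float64(-0.0025), 494)
scene blue [294. 238.] ([463.7, -20.2], [198.7, 483.4], -77.0, np.float64(0.004), 3473)
```

```bash
cat >> h.py <<'E'
from scipy.spatial.transform import Rotation as R
def go(x,y,z,yaw):
    s=sense(); r=R.from_rotvec(s['eef_rot']); t=R.from_euler('xz',[np.pi,np.radians(yaw)])
    d=r.inv().apply(np.array([x,y,z])-1000*np.array(s['ee_pos'])); w=(r.inv()*t).as_rotvec()
    print('t',round(s['time_s'],2),'inc',d.round(1),w.round(4),'dist',np.linalg.norm(d).round())
E
python3 -c "
from h import *
go(513.5,-177.2,150,12.6)"
```

```text
t 0.8 inc [ 386.1 -268.    28.9] [1.000e-04 0.000e+00 2.279e-01] dist 471.0
```

Request:
servo_tool(
  increments=[386,-268,-10,0,0,0.228,386,-268,-10,0,0,0.228,386,-268,-10,0,0,0.228,386,-268,-10,0,0,0.228,386,-268,-10,0,0,0.228,386,-268,-10,0,0,0.228,386,-268,-10,0,0,0.228,386,-268,-10,0,0,0.228,386,-268,29,0,0,0.228,386,-268,29,0,0,0.228],
  jaw=1,
)

```text
time_s: 2.05
ee_pos: [0.5114, -0.1756, 0.1471]
eef_rot: [-3.119, -0.345, 0.008]
contact_force: [0.8, -1.4, 0.0]
opening: 0.0942
finger_force: 0.0
```

```bash
python3 -c "
from h import *
go(513.5,-177.2,19,12.6)
im,d=vision.get_image('wrist'); cv2.imwrite('pics/w1.png',im[:,:,::-1])"
```

```text
t 2.05 inc [  2.3   2.6 128. ] [-0.0043  0.0046  0.0007] dist 128.0
```

View pics/w1.png

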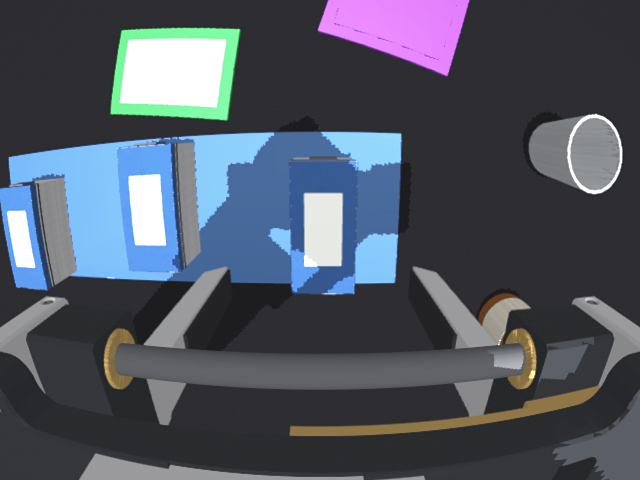

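The wrist view shows the first case at (323,225), centred between the fingers at about (222,270) and (420,270) and aligned with them. I'm descending and gripping.

Request:
servo_tool(
  increments=[1,1,40,0,0,0,1,1,85,0,0,0,1,1,115,0,0,0,1,1,128,0,0,0,1,1,128,0,0,0,1,1,128,0,0,0],
)

```text
time_s: 2.85
ee_pos: [0.516, -0.179, 0.0238]
eef_rot: [3.121, 0.344, 0.004]
contact_force: [-0.4, -0.2, 0.7]
opening: 0.0939
finger_force: 0.0
```

Request:
servo_tool(
  increments=[0,0,0,0,0,0,0,0,0,0,0,0,0,0,0,0,0,0,0,0,0,0,0,0,0,0,0,0,0,0,0,0,0,0,0,0],
  jaw=0,
)

```text
time_s: 3.6
ee_pos: [0.5144, -0.1777, 0.0218]
eef_rot: [-3.122, -0.344, 0.0]
contact_force: [-0.5, 1.8, 1.5]
opening: 0.0517
finger_force: 30.0
```

Request:
servo_tool(
  increments=[0,0,-20,0,0,0,0,0,-55,0,0,0,0,0,-90,0,0,0,0,0,-100,0,0,0,0,0,-100,0,0,0,0,0,-100,0,0,0],
)

```text
time_s: 4.35
ee_pos: [0.5132, -0.1772, 0.1196]
eef_rot: [-3.12, -0.344, 0.005]
contact_force: [0.2, 0.7, -4.4]
opening: 0.0519
finger_force: 30.0
```

```bash
cat >> h.py <<'E'
def st():
    s=sense(); r=R.from_rotvec(s['eef_rot'])
    print('t',round(s['time_s'],2),'pos',np.round(s['ee_pos'],4),'F',np.round(s['contact_force'],2),'M',np.round(s['moment'],3),'Mtool',r.inv().apply(s['moment']).round(3),'op',round(s['opening'],4),'rot',np.round(s['eef_rot'],3))
E
python3 -c "
from h import *
st()"
```

```text
t 4.35 pos [ 0.5132 -0.1772  0.1196] F [ 0.22  0.67 -4.38] M [-0.041  0.019  0.007] Mtool [-0.036 -0.028 -0.007] op 0.0519 rot [-3.12  -0.344  0.005]
```

Request:
servo_tool(
  increments=[20,0,0,0,0,0,-20,0,0,0,0,0,20,0,0,0,0,0,-20,0,0,0,0,0,20,0,0,0,0,0,0,0,0,0,0.12,0,0,0,0,0,0.25,0,0,0,0,0,0.25,0,0,0,0,0,0.25,0,0,0,0,0,0.25,0],
)

```text
time_s: 5.6
ee_pos: [0.5153, -0.178, 0.1222]
eef_rot: [-3.072, -0.34, -0.385]
contact_force: [-1.4, 0.7, -4.1]
opening: 0.0515
finger_force: 30.0
```

```bash
python3 -c "
from h import *
st()"
```

```text
t 5.6 pos [ 0.5153 -0.178   0.1222] F [-1.35  0.66 -4.05] M [-0.056  0.324  0.066] Mtool [ 0.032 -0.328 -0.06 ] op 0.0515 rot [-3.072 -0.34  -0.385]
```

Request:
servo_tool(
  increments=[0,0,0,0,-0.12,0,0,0,0,0,-0.25,0,0,0,0,0,-0.38,0,0,0,0,0,-0.5,0,0,0,0,0,-0.5,0,0,0,0,0,-0.5,0,0,0,0,0,-0.5,0],
)

```text
time_s: 6.48
ee_pos: [0.5142, -0.1782, 0.1222]
eef_rot: [3.072, 0.338, -0.384]
contact_force: [0.0, -0.1, -4.6]
opening: 0.0516
finger_force: 30.0
```

```bash
python3 -c "
from h import *
st()"
```

```text
t 6.47 pos [ 0.5142 -0.1782  0.1222] F [ 0.02 -0.14 -4.64] M [ 0.1   -0.341  0.019] Mtool [ 0.018  0.354 -0.025] op 0.0516 rot [ 3.072  0.338 -0.384]
```

Request:
servo_tool(
  increments=[0,0,0,0,0.1,0,0,0,0,0,0.18,0,0,0,0,0,0.22,0,0,0,0,0,0.22,0,0,0,0,0,0.22,0,0,0,0,0,0.22,0],
)

```text
time_s: 7.22
ee_pos: [0.5148, -0.1779, 0.1218]
eef_rot: [3.119, 0.345, -0.047]
contact_force: [-0.0, -0.4, -3.9]
opening: 0.0518
finger_force: 30.0
```

```bash
python3 -c "
from h import *
st()"
```

```text
t 7.22 pos [ 0.5148 -0.1779  0.1218] F [-0.05 -0.38 -3.89] M [ 0.009 -0.026  0.016] Mtool [ 0.002  0.027 -0.016] op 0.0518 rot [ 3.119  0.345 -0.047]
```

Request:
servo_tool(
  increments=[0,0,0,0,0.12,0,0,0,0,0,0.2,0,0,0,0,0,0.2,0,0,0,0,0,0.1,0,0,0,0,0,0.06,0,0,0,0,0,0.06,0,0,0,0,0,0.06,0,0,0,0,0,0.06,0],
)

```text
time_s: 8.22
ee_pos: [0.5142, -0.178, 0.1217]
eef_rot: [-3.119, -0.344, -0.047]
contact_force: [0.4, -0.2, -4.5]
opening: 0.0516
finger_force: 30.0
```

```bash
python3 -c "
from h import *
st()"
```

```text
t 8.22 pos [ 0.5142 -0.178   0.1217] F [ 0.44 -0.23 -4.54] M [0.02  0.052 0.011] Mtool [ 0.032 -0.046 -0.01 ] op 0.0516 rot [-3.119 -0.344 -0.047]
```

```bash
python3 -c "
from h import *
go(514.4,-177.7,21.8,12.6)"
```

```text
t 8.22 inc [-2.7 -0.2 99.8] [-0.0003 -0.0299 -0.0004] dist 100.0
```

Request:
servo_tool(
  increments=[-1,0,40,0,-0.03,0,-2,0,75,0,-0.03,0,-2.7,0,92,0,-0.03,0,-2.7,0,97,0,-0.03,0,-2.7,0,99.5,0,-0.03,0,-2.7,0,99.5,0,-0.03,0],
)

```text
time_s: 8.98
ee_pos: [0.5158, -0.1783, 0.0237]
eef_rot: [3.122, 0.344, 0.003]
contact_force: [-1.9, 1.0, -1.3]
opening: 0.0517
finger_force: 30.0
```

Request:
servo_tool(
  increments=[0,0,0.5,0,0,0,0,0,0.5,0,0,0],
)

```text
time_s: 9.22
ee_pos: [0.5163, -0.1783, 0.0232]
eef_rot: [3.121, 0.344, 0.005]
contact_force: [1.3, 2.7, 3.9]
opening: 0.0515
finger_force: 30.0
```

Request:
servo_tool(
  increments=[0,0,0,0,0,0,0,0,0,0,0,0,0,0,0,0,0,0,0,0,0,0,0,0,0,0,-30,0,0,0,0,0,-75,0,0,0,0,0,-110,0,0,0,0,0,-110,0,0,0,0,0,-110,0,0,0],
  jaw=1,
)

```text
time_s: 10.35
ee_pos: [0.514, -0.1775, 0.1304]
eef_rot: [-3.121, -0.344, 0.003]
contact_force: [0.2, -0.4, -0.1]
opening: 0.0941
finger_force: 0.0
```

```bash
python3 -c "
from h import *
im,W,r=cases('top')
for x in r: print(x)
st()
go(498,-27.2,130,12.6)
go(498,-27.2,22,12.6)"
```

```text
([555.5, -169.1], [36.0, 53.2], -77.3, np.float64(0.0652), 279)
([497.4, -26.8], [52.8, 114.7], 12.7, np.float64(0.0655), 1263)
([435.7, 128.6], [53.8, 114.5], 12.6, np.float64(0.0655), 1316)
t 10.4 pos [ 0.5137 -0.1773  0.1298] F [-0.43 -0.34 -0.54] M [ 0.013  0.014 -0.048] Mtool [ 0.016 -0.011  0.048] op 0.0938 rot [-3.121 -0.344  0.004]
t 10.4 inc [ 1.740e+01 -1.499e+02  1.000e-01] [-0.0022  0.0024 -0.0002] dist 151.0
t 10.4 inc [  17.7 -149.6  108.1] [-0.0022  0.0024 -0.0002] dist 185.0
```

Request:
servo_tool(
  increments=[17.5,-150,0,0,0,0,17.5,-150,0,0,0,0,17.5,-150,0,0,0,0,17.5,-150,10,0,0,0,17.5,-150,50,0,0,0,17.5,-150,90,0,0,0,17.5,-150,108,0,0,0,17.5,-150,108,0,0,0,17.5,-150,108,0,0,0],
)

```text
time_s: 11.52
ee_pos: [0.5004, -0.0283, 0.025]
eef_rot: [3.122, 0.344, 0.003]
contact_force: [-0.3, 0.4, 0.6]
opening: 0.0939
finger_force: 0.0
```

Request:
servo_tool(
  increments=[0,0,0,0,0,0,0,0,0,0,0,0,0,0,0,0,0,0,0,0,0,0,0,0,0,0,0,0,0,0,0,0,0,0,0,0],
  jaw=0,
)

```text
time_s: 12.28
ee_pos: [0.4991, -0.0274, 0.0239]
eef_rot: [-3.122, -0.344, 0.0]
contact_force: [-0.2, 1.9, 2.5]
opening: 0.0517
finger_force: 30.0
```

```bash
python3 -c "
from h import *
st()
im,W,r=cases('top')
for x in r: print(x)
"
```

```text
t 12.28 pos [ 0.4991 -0.0274  0.0239] F [-0.23  1.91  2.47] M [0.473 0.168 0.   ] Mtool [ 0.498 -0.061 -0.   ] op 0.0517 rot [-3.122 -0.344  0.   ]
([517.1, -177.4], [53.6, 114.6], 12.3, np.float64(0.0655), 1280)
([435.7, 128.7], [53.5, 114.4], 12.7, np.float64(0.0654), 1306)
```

Request:
servo_tool(
  increments=[0,0,-20,0,0,0,0,0,-55,0,0,0,0,0,-90,0,0,0,0,0,-100,0,0,0,0,0,-100,0,0,0,0,0,-100,0,0,0],
)

```text
time_s: 13.08
ee_pos: [0.4977, -0.0274, 0.1217]
eef_rot: [-3.121, -0.344, 0.006]
contact_force: [-0.3, -0.1, -3.8]
opening: 0.0515
finger_force: 30.0
```

Request:
servo_tool(
  increments=[20,0,0,0,0,0,-20,0,0,0,0,0,20,0,0,0,0,0,-20,0,0,0,0,0,20,0,0,0,0,0,0,0,0,0,0.12,0,0,0,0,0,0.25,0,0,0,0,0,0.25,0,0,0,0,0,0.25,0,0,0,0,0,0.25,0],
)

```text
time_s: 14.32
ee_pos: [0.5002, -0.0278, 0.1245]
eef_rot: [-3.072, -0.34, -0.386]
contact_force: [0.4, 0.5, -3.2]
opening: 0.0518
finger_force: 30.0
```

```bash
python3 -c "
from h import *
st()"
```

```text
t 14.32 pos [ 0.5002 -0.0278  0.1245] F [ 0.37  0.51 -3.18] M [-0.066  0.24   0.042] Mtool [-0.002 -0.248 -0.044] op 0.0518 rot [-3.072 -0.34  -0.386]
```

Request:
servo_tool(
  increments=[0,0,0,0,-0.12,0,0,0,0,0,-0.25,0,0,0,0,0,-0.38,0,0,0,0,0,-0.5,0,0,0,0,0,-0.5,0,0,0,0,0,-0.5,0,0,0,0,0,-0.5,0],
)

```text
time_s: 15.2
ee_pos: [0.4989, -0.0278, 0.1242]
eef_rot: [3.072, 0.338, -0.384]
contact_force: [-0.1, 0.1, -3.1]
opening: 0.052
finger_force: 30.0
```

```bash
python3 -c "
from h import *
st()"
```

```text
t 15.2 pos [ 0.4989 -0.0278  0.1242] F [-0.09  0.06 -3.11] M [ 0.048 -0.277  0.024] Mtool [-0.019  0.281 -0.02 ] op 0.052 rot [ 3.072  0.338 -0.384]
```

Request:
servo_tool(
  increments=[0,0,0,0,0.1,0,0,0,0,0,0.18,0,0,0,0,0,0.22,0,0,0,0,0,0.22,0,0,0,0,0,0.22,0,0,0,0,0,0.22,0],
)

```text
time_s: 15.95
ee_pos: [0.4995, -0.0277, 0.1238]
eef_rot: [3.119, 0.344, -0.047]
contact_force: [0.5, 0.4, -4.0]
opening: 0.0517
finger_force: 30.0
```

```bash
python3 -c "
from h import *
st()"
```

```text
t 15.95 pos [ 0.4995 -0.0277  0.1238] F [ 0.54  0.42 -4.02] M [0.002 0.073 0.02 ] Mtool [ 0.017 -0.071 -0.02 ] op 0.0517 rot [ 3.119  0.344 -0.047]
```

Request:
servo_tool(
  increments=[0,0,0,0,0.12,0,0,0,0,0,0.2,0,0,0,0,0,0.2,0,0,0,0,0,0.1,0,0,0,0,0,0.06,0,0,0,0,0,0.06,0,0,0,0,0,0.06,0,0,0,0,0,0.06,0],
)

```text
time_s: 16.95
ee_pos: [0.4988, -0.0277, 0.1236]
eef_rot: [-3.119, -0.344, -0.047]
contact_force: [-0.4, -0.4, -4.8]
opening: 0.0511
finger_force: 30.0
```

```bash
python3 -c "
from h import *
st()"
```

```text
t 16.95 pos [ 0.4988 -0.0277  0.1236] F [-0.44 -0.39 -4.8 ] M [ 0.036 -0.038  0.034] Mtool [ 0.028  0.045 -0.033] op 0.0511 rot [-3.119 -0.344 -0.047]
```

B shifts the opposite way to A at small tilt, which is what a rolling ball would do. I'll confirm with averaged readings.

Request:
servo_tool(
  increments=[0,0,0,0,0.12,0,0,0,0,0,0.12,0,0,0,0,0,0.03,0,0,0,0,0,0,0,0,0,0,0,0,0],
)

```text
time_s: 17.58
ee_pos: [0.4998, -0.0276, 0.1239]
eef_rot: [-3.119, -0.345, -0.047]
contact_force: [-0.7, 0.2, -4.2]
opening: 0.0516
finger_force: 30.0
```

```bash
cat >> h.py <<'E'
def avg(n=8):
    L=[]
    for _ in range(n):
        vision.get_image('top'); s=sense(); L.append(R.from_rotvec(s['eef_rot']).inv().apply(s['moment']))
    print('Mtool avg',np.mean(L,0).round(3),'sd',np.std(L,0).round(3))
E
python3 -c "
from h import *
avg()"
```

```text
Mtool avg [0.022 0.02  0.019] sd [0.033 0.026 0.033]
```

Request:
servo_tool(
  increments=[0,0,0,0,-0.12,0,0,0,0,0,-0.2,0,0,0,0,0,-0.2,0,0,0,0,0,-0.1,0,0,0,0,0,-0.06,0,0,0,0,0,-0.06,0,0,0,0,0,-0.06,0],
)

```text
time_s: 18.85
ee_pos: [0.4992, -0.0278, 0.124]
eef_rot: [3.119, 0.344, -0.047]
contact_force: [-0.0, 1.4, -3.6]
opening: 0.0515
finger_force: 30.0
```

```bash
python3 -c "
from h import *
avg()
go(624,-0.5,169,12.6)"
```

```text
Mtool avg [ 0.033 -0.03  -0.007] sd [0.029 0.017 0.026]
t 19.25 inc [126.2   0.7 -49.1] [-0.0001  0.0303  0.0001] dist 135.0
```

Confirmed: the averaged moment about y is +0.020 at +0.03 rad and −0.030 at −0.03 rad, so the ball has rolled. A solid case gives the opposite sign, as A did. Presenting case B.

Request:
servo_tool(
  increments=[0,0,-15,0,0.01,0,10,0,-35,0,0.02,0,30,0,-50,0,0.03,0,55,0,-50,0,0.03,0,80,0,-50,0,0.03,0,105,0,-50,0,0.03,0,120,0.5,-50,0,0.03,0,127,0.5,-50,0,0.03,0,127,0.5,-50,0,0.03,0,127,0.5,-50,0,0.03,0],
)

```text
time_s: 20.5
ee_pos: [0.6244, -0.0002, 0.1703]
eef_rot: [3.123, 0.344, 0.0]
contact_force: [-0.9, 0.2, -4.5]
opening: 0.0517
finger_force: 30.0
```

Run:
```python
from h import *
im,W,r=cases('top')
for x in r: print(x)
st(); go(625.5,-1,170,12.6)
im,d,W=cloud('scene'); cv2.imwrite('pics/s2.png',cv2.resize(im[150:350,180:447],None,fx=3,fy=3)[:,:,::-1])
for c in ['top','scene']:
    im,d,W=cloud(c); m=(W[...,2]>.195)&(W[...,2]<.215)&(abs(W[...,0]-.625)<.08)&(abs(W[...,1])<.07)&(d>0)
    h=cv2.cvtColor(im,cv2.COLOR_RGB2HSV); m&=(h[...,0]>100)&(h[...,0]<125)&(h[...,1]>120)
    if m.sum()>20: print(c,rect(W[m]))
```

```text
([517.0, -177.5], [53.9, 114.8], 12.6, np.float64(0.0654), 1279)
([444.6, 150.3], [48.3, 111.7], -14.1, np.float64(0.0654), 644)
t 20.55 pos [ 6.243e-01 -3.000e-04  1.702e-01] F [-0.18  0.23 -4.1 ] M [ 0.004  0.041 -0.012] Mtool [ 0.013 -0.039  0.012] op 0.0517 rot [3.123 0.344 0.   ]
t 20.55 inc [1.  1.  0.2] [ 0.      0.     -0.0003] dist 1.0
top ([585.8, -8.4], [33.5, 49.8], -80.0, np.float64(0.2109), 351)
scene ([625.4, -0.5], [56.9, 113.4], 11.7, np.float64(0.2106), 232)
```

View pics/s2.png

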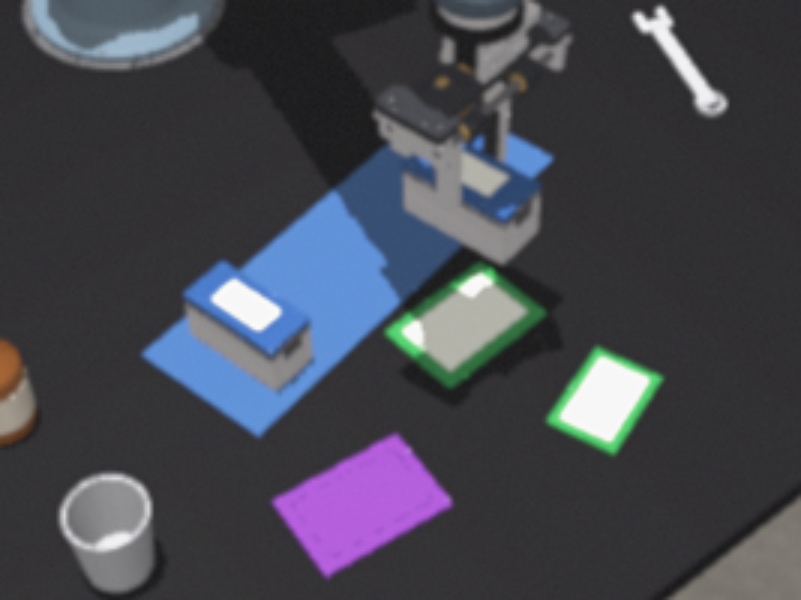

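The picture shows the held case level over the large green plate (plate at about (465,325) in the crop) and case A upright on the mat. The scene depth puts the case centre at (625,−0.5) mm with its underside near 150 mm. I'll settle it and hand in.

Request:
servo_tool(
  increments=[0,0,0,0,0,0,0,0,0,0,0,0,0,0,0,0,0,0,0,0,0,0,0,0,0,0,0,0,0,0,0,0,0,0,0,0],
)

```text
time_s: 21.45
ee_pos: [0.6247, -0.0002, 0.17]
eef_rot: [3.123, 0.345, -0.0]
contact_force: [0.2, -0.5, -4.2]
opening: 0.0518
finger_force: 30.0
```

```bash
python3 -c "
from rig import job
from h import *
st(); print(job.finish_job())"
```

```text
t 21.45 pos [ 6.247e-01 -2.000e-04  1.700e-01] F [ 0.15 -0.47 -4.17] M [ 0.011 -0.008 -0.041] Mtool [0.009 0.011 0.041] op 0.0518 rot [ 3.123  0.345 -0.   ]
the job is handed in; nothing more can be done
None
```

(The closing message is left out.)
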